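Clear the loudspeaker off the bench socket and plug in the charger block

ROBOT

A 6-joint arm with a two-finger parallel gripper is mounted at the origin on the work surface. World frame = base frame: x ahead of the robot, y to its left, z up, the work surface at z = 0. Lengths are in m, angles in rad, forces in N, time in s.
With the tool pointing down it reaches from about 0.35 to 0.775 m from the base axis. Payload 5.5 kg.
Tool frame: the origin (TCP) lies at the very end of the fingers, on their centre line; the grasp point (between the pads) lies env.hold_point_z behind it (env.hold_point_z is the distance from the TCP to the grasp point, in m); z points along the fingers, y is the line along which they close (so a half turn about z gives the same grasp; the last joint's range is limited). The gripper opens to 85 mm and grips with 20 to 120 N. Pads are 22 mm wide; open, the fingers measure 114 mm over their backs; the gripper's body (76 mm by 85 mm) begins 54 mm behind the grasp point. The pads swing forward as they close: fully open they stand 13 mm farther back than shut.
Start: joints at [-1.437, 0.313, 0.046, 1.304, 0, 1.431], TCP at [0.155, -0.554, 0.2] pointing down, gripper open.
Joint ranges: [-2.76, 2.76], [-0.86, 1.69], [-1.03, 1.26], [-2.2, 2.34], [-1.47, 1.5], [-3.14, 3.14]. Speed limits (rad/s): [2.57, 2.57, 3.14, 3.14, 3.14, 3.14].

INTERFACE

Orientations are given as a unit quaternion [w, x, y, z].
In Python, from workcell import env gives the robot as it stands.
- The arm moves only by the tool carry_out, never from a script. Its argument "steps" is a list of rows, each a list of 3 entries, a list of its own where there are three numbers: the turn, a rotation vector about the tool's x, y, z in degrees, then the shift along the tool's x, y, z in cm, then the closure in counts, from 0 (fully open) to 255 (shut). A call has exactly 8 rows; each row is the pose to reach, as a shift and turn from the pose commanded when the call began, along the tool's axes at that moment; what a row does not reach only later rows make up. A row lasts 1/8 s, in which the tool goes at most 62.5 mm and 10.7 degrees, less where a joint would pass 70% of its speed; a pose out of reach is approached as far as the arm can. A call with a gripper value outside its range is refused whole. The fingers move at their own pace and stop on an object; "force" is the grip in N (left out, the last holds). Time passes only in rows, so rows that repeat a pose let the fingers close, or fill a call up. It gives the time, the measured TCP pose, the force, the opening and the grip force at its end, in the units of the state.
- env.get_state(): the state, without advancing time (a new reading comes with each control period).
- env.read_camera(name): name is "scene" or "side" or "wrist"; returns (picture, depth): 420x560x3 uint8, red, green, blue; 420x560 float32, m along the optical axis (not along the pixel's ray), 0 where there is no reading.
- env.get_calibration(name): a dict with "fx", "fy", "cx", "cy" (pixels), "origin" and "orientation" of the camera in the world. Camera axes: x right, y up, looking along -z (the intrinsics and any distortion apply to the point x, -y, -z); pixel columns grow to the right and rows downward; lengths in m; the calibration is good to about 2 mm. A picture is of the moment at which its call begins: read the wrist's pose just before it. get_calibration takes no time and is no camera call; for the wrist camera it gives the pose at the moment of the call.
- env.hand_in(): hands the job in; it is judged then, once.
The state is a dict: "clock": time; "joint_pos": joint angles; "qvel": joint speeds; "tau": joint torques, N m; "tcp_pos": TCP position; "orientation": TCP orientation; "wrist_force": force on the tool from outside, world axes, zero at the start; "ft_torque": the same for the moment, N m; "finger_gap": finger opening in m; "grip_force": force on a finger pad.
Only numpy, scipy, OpenCV 4.12 (cv2) and the standard library are available. Lean on these libraries where they do the work, as an engineer would, in place of code of your own. Each camera call takes 0.05 s, during which the arm holds its last target. There are 200 camera calls.

TASK

A loudspeaker has been left lying on the sloping socket unit, covering its free socket. First lift it off and set it down, not drop it, magnet upwards and flat on the small square white sheet of paper. Then plug the charger block fully home into the socket that it covered, let go, and leave the plugged-in timer, the spool, the jar and the battery where they are.

Things in the scene. Friction and masses are not known exactly. Their poses are not given: they have to be found in the camera images.
- unit: Fixed white socket unit, 250 mm wide (y), about 100 mm deep. Its face leans back, its normal 30 deg from vertical towards the robot (local -x). A ledge 5 mm proud of the face runs along the slope's foot, its upper edge 33 mm below the sockets' centres; the face ends 61 mm above them. One socket holds the timer, the other is under the loudspeaker, at random. Origin: middle, at table height; z up.
- panel_hole0 (a point): Left socket (+y at unit yaw 0). Point: centre of its rectangular mouth, on the sloping face, 62 mm above the table. Axes: z = outward normal of the face; x = up the slope; y = along the unit's width. Hole 28.5 mm (x) by 36.5 mm (y), 20 mm deep, edges chamfered 2 mm.
- panel_hole1 (a point): Right socket (-y at unit yaw 0), 105 mm from the left one; same size, height and axes.
- speaker_mid (a point): Loudspeaker, 220 g: square dark flange 64 x 64 x 4 mm below, short black cone to 10 mm, then a steel magnet, a cylinder 44 mm in diameter from 10 to 42 mm above the flange's underside. Point: on its axis, 21 mm above that underside; z = from flange to magnet. It starts flange down on the sloping face (axis leaning 30 deg), resting on the ledge, within 2 mm of the free socket's centre.
- charger_mid (a point): Charger block, 130 g: black block 40 (x) x 46 (y) x 44 mm high on a grey block plug 26 (x) x 34 (y) mm, 18 mm long; stands on its plug on the table, 62 mm tall. Point: its centre, 31 mm above the plug's end; z = up, away from the plug. Fits either way round, its x along the socket's x. Fully home, the block's shoulder lies on the face and this point is 13 mm off the face.
- sheet_mid (a point): White paper sheet fixed on the table, 150 x 150 mm, 2 mm thick. Point: middle of its upper face, x and y along its sides. It and the charger block are on opposite sides of the robot's centre line, swapped at random.
- timer_mid (a point): Round white plug-in timer, 44 mm in diameter, standing 26 mm proud of the face of the other socket. Bystander. Point: on its axis, 13 mm above the face.
- spool: Red solder spool standing on its flange, 80 mm in diameter, 57 mm tall. Bystander. Origin: centre of its underside.
- jar: Glass jar with steel lid, 66 mm in diameter, 60 mm tall. Bystander. Origin: centre of its underside.
- battery: Black block battery standing in front of the socket unit, 26 x 17 x 48 mm. Bystander. Origin: centre of its underside.
- speaker: The loudspeaker as a whole; origin: centre of the flange's underside.
- charger: The charger block as a whole; origin: centre of the plug's end face.
There are look-alikes about, which are no part of the job. Leave any green or turquoise look-alike of the speaker alone.

How it is judged:
By the outcome, as a careful person would: the job done as asked, in the order asked, and still so for the second after the job is handed in, with the robot touching nothing.
It also fails if it takes over 51 s, if anything falls off the work surface, if the arm or the gripper's body presses on something with over 40 N, if the wrist force passes 120 N, or if a joint passes its speed limit or range.

## Working session

There is one attempt and no reset: what is moved stays moved. The work goes in short steps, Python scripts to look and compute and a tool call to move; the robot and the scene stay as the last step left them, time stands still between calls to the robot, and variables do not carry over. Pictures are saved under pics/ and viewed, at most 10 in all, crops included, and the job is handed in when it is done.

Besides the shell and the picture viewer there is one more tool, called after "Emit:" in YAML: its name, and indented under it one key for each argument. carry_out: Moves the arm, as the interface text tells. Its arguments: {"type":"object","properties":{"steps":{"type":"array","items":{"type":"array"}},"force":{"type":"number"}},"required":["steps"]}

```bash
mkdir -p pics; ls; cat > h.py <<'E'
import numpy as np, cv2
from scipy.spatial.transform import Rotation as R
from workcell import env
def rot(q): return R.from_quat([q[1],q[2],q[3],q[0]])
def cloud(name):
    c=env.get_calibration(name); im,d=env.read_camera(name)
    v,u=np.mgrid[:420,:560]
    P=np.stack([(u-c['cx'])/c['fx']*d,-(v-c['cy'])/c['fy']*d,-d],-1)
    if 'distortion' in c: print('dist',c['distortion'])
    W=P@rot(c['orientation']).as_matrix().T+np.array(c['origin'])
    W[d==0]=np.nan
    return im,W
E
python3 - <<'E'
from h import *
print(env.hold_point_z, env.get_state())
out=[]
for n in ['scene','side']:
    print(n,env.get_calibration(n))
    im,W=cloud(n); np.savez(n+'.npz',im=im,W=W)
    cv2.imwrite(f'pics/{n}0.png',im[:,:,::-1])
E
```

```text
pics
0.0187 {'clock': 0.0, 'joint_pos': array([-1.43659098e+00,  3.14032269e-01,  4.49645646e-02,  1.30355081e+00,
       -1.61237538e-05,  1.43121306e+00]), 'qvel': array([ 0.00014091, -0.00092315, -0.00225641,  0.00106384,  0.00114051,
        0.00058654]), 'tau': array([-3.11353433e-04, -4.80631256e+01,  2.98532081e+01,  1.94538839e-02,
       -2.16563944e-04, -7.52510203e-06]), 'tcp_pos': array([ 0.15538897, -0.5530305 ,  0.19918486]), 'orientation': array([-9.11112987e-04,  9.90644186e-01,  1.36467090e-01, -5.61194649e-06]), 'wrist_force': array([0.56151846, 0.702086  , 0.21878951]), 'ft_torque': array([-0.02957197,  0.00842859, -0.03099006]), 'grip_force': 0.0, 'finger_gap': 0.08504294963216069}
scene {'fx': 425.9019248529114, 'fy': 425.9019248529114, 'cx': 283.38521258990136, 'cy': 207.47492355740405, 'origin': array([1.31119354, 0.4373863 , 0.90751069]), 'orientation': array([0.45987051, 0.1871535 , 0.33136522, 0.80230279])}
side {'fx': 438.5904748924371, 'fy': 438.5904748924371, 'cx': 278.1256602971547, 'cy': 211.8693329421947, 'origin': array([0.23153248, 0.78644015, 0.57735945]), 'orientation': array([-0.20321774, -0.10515062,  0.49309329,  0.83934791])}
```

View pics/scene0.png

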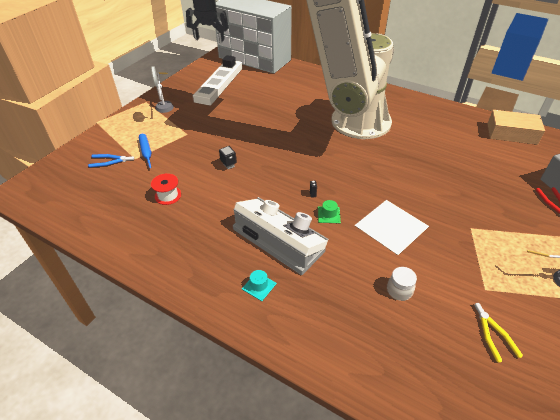

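View pics/side0.png

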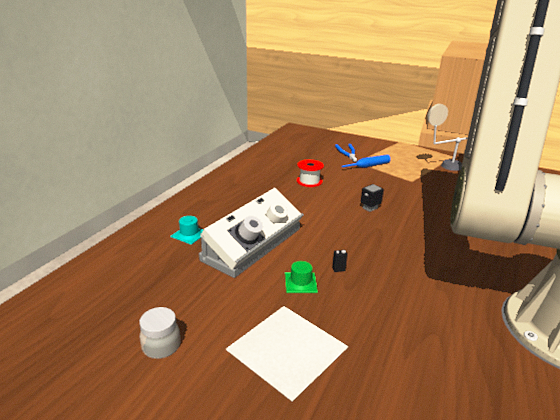

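The scene view shows the unit at (280,232), with a white timer at (271,207) and the dark-flanged steel speaker at (301,222). The charger is at (228,157), the battery at (313,188), the sheet at (391,227), the jar at (402,283) and the spool at (166,190). In the side view the speaker is at (250,230), the timer at (278,213), the charger at (371,196) and the sheet at (287,350).

Things that could be taken for the speaker:
- Green look-alike: scene (330,211), side (301,277). No.
- Turquoise look-alike: scene (259,283), side (188,228). No.
- Timer: side (278,213). White and without a flange, so no.
- Steel magnet on a dark flange: side (250,230). This is the one I choose.

Things that could be taken for the charger are the battery at side (340,260), which is small, and the block at (371,196), which I choose.

```bash
python3 - <<'E'
from h import *
crops=[]
for n,(u0,v0,u1,v1) in {'scene':(205,140,345,270),'side':(195,170,395,300)}.items():
    z=np.load(n+'.npz'); im,W=z['im'],z['W']
    crops.append(cv2.resize(im[v0:v1,u0:u1],(400,300),interpolation=cv2.INTER_CUBIC))
    v,u=np.mgrid[:420,:560]
    g=im.astype(int); mn,mx=g.min(2),g.max(2)
    # table plane check
    # sheet
    sb={'scene':(345,190,440,262),'side':(215,295,360,405)}[n]
    box=lambda b:(u>b[0])&(u<b[2])&(v>b[1])&(v<b[3])
    m=box(sb)&(mn>150)&((mx-mn)<50)
    c,_=cv2.findContours(m.astype(np.uint8),0,2); c=max(c,key=cv2.contourArea)
    cc=env.get_calibration(n); RM=rot(cc['orientation']).as_matrix(); o=np.array(cc['origin'])
    def ray(p,h):
        p=np.asarray(p,float).reshape(-1,2)
        d=np.c_[(p[:,0]-cc['cx'])/cc['fx'],-(p[:,1]-cc['cy'])/cc['fy'],-np.ones(len(p))]@RM.T
        return o+d*((h-o[2])/d[:,2])[:,None]
    P=ray(c,0.002)[:,:2]
    r=cv2.minAreaRect((P*1000).astype(np.float32)); print(n,'sheet',r,'z',np.nanmedian(W[m],0))
    # charger top
    cb={'scene':(212,140,245,175),'side':(355,178,390,215)}[n]
    m=box(cb)&(W[...,2]>0.057)&(W[...,2]<.07)
    P=W[m]; print(n,'chg top',len(P),np.median(P,0),cv2.minAreaRect((P[:,:2]*1000).astype(np.float32)))
    # face
    fb={'scene':(225,190,335,275),'side':(195,185,305,275)}[n]
    m=box(fb)&(mn>130)&((mx-mn)<40)&(W[...,2]>.03)
    P=W[m]; best=None; rng=np.random.default_rng(0)
    for _ in range(800):
        q=P[rng.choice(len(P),3,False)]; k=np.cross(q[1]-q[0],q[2]-q[0]); k/=np.linalg.norm(k)+1e-12
        if k[2]<0:k=-k
        if not .8<k[2]<.92: continue
        s=(abs((P-q[0])@k)<.002).sum()
        if best is None or s>best[0]: best=(s,k,q[0])
    k,q=best[1:]; I=P[abs((P-q)@k)<.0025]; cen=I.mean(0); k=np.linalg.svd(I-cen)[2][2]; k*=np.sign(k[2])
    ang=np.degrees(np.arccos(k[2])); yaw=np.degrees(np.arctan2(-k[1],-k[0]))
    print(n,'face',len(I),k,'tilt',ang,'yaw',yaw,'cen',cen)
    X=np.array([-k[0]*k[2],-k[1]*k[2],1-k[2]**2]); X/=np.linalg.norm(X); Y=np.cross(k,X)
    a=(I-cen)@np.c_[X,Y]; lo,hi=np.percentile(a,[.5,99.5],0); 
    rr=cv2.minAreaRect((a*1000).astype(np.float32)); print('  face rect mm (x up, y)',lo*1e3,hi*1e3,rr,'mid',cen+X*(lo+hi)[0]/2+Y*(lo+hi)[1]/2, 'top z',np.percentile(I[:,2],99.5))
    A=W[box(fb)&~np.isnan(W[...,2])]; h=(A-cen)@k
    for nm,l,hh in (('mag',.038,.046),('timer',.022,.030)):
        B=A[(h>l)&(h<hh)]; hb=np.median((B-cen)@k)
        b=(B-cen)@np.c_[X,Y]; (c2,rad)=cv2.minEnclosingCircle((b*1000).astype(np.float32))
        pt=cen+X*c2[0]/1e3+Y*c2[1]/1e3
        print('  ',nm,len(B),'h',hb,'rad',rad,'foot on face',pt,'xy',c2)
cv2.imwrite('pics/crop.png',np.hstack(crops)[:,:,::-1])
E
```

```text
scene sheet ((446.1580505371094, 283.2672424316406), (150.34817504882812, 150.64505004882812), 74.21195220947266) z [0.45084705 0.28629503 0.0034784 ]
scene chg top 126 [ 0.46646497 -0.27419189  0.06444128] ((463.7000427246094, -276.6656799316406), (49.6158332824707, 39.313175201416016), 64.97938537597656)
scene face 947 [-0.49067106  0.08292514  0.86738996] tilt 29.84326239710057 yaw -9.59254674089864 cen [0.65656895 0.03761035 0.07620265]
  face rect mm (x up, y) [ -58.78093021 -129.46231062] [ 39.11156467 119.04825569] ((-10.235679626464844, -6.5209197998046875), (99.8936767578125, 253.0164794921875), 0.12162274122238159) mid [0.64729002 0.03389766 0.07130862] top z 0.09568576650762695
   mag 196 h 0.042095190946090794 rad 124.92894744873047 foot on face [0.55895499 0.05101787 0.01970191] xy (-113.53986358642578, -3.046384811401367)
   timer 299 h 0.025949832884176054 rad 125.6917953491211 foot on face [0.56699264 0.03065599 0.02619537] xy (-100.49108123779297, -21.784162521362305)
side sheet ((447.59820556640625, 286.236083984375), (151.11770629882812, 152.146240234375), 74.21440
[... 192 characters left out ...]
81854248047)
side face 1866 [-0.49679543  0.08213934  0.86397189] tilt 30.234485067424217 yaw -9.388257131854154 cen [0.65364578 0.0488917  0.07291449]
  face rect mm (x up, y) [ -51.59085716 -137.1797358 ] [ 40.7252911  110.32381049] ((-7.053348541259766, -14.461570739746094), (99.29546356201172, 251.01878356933594), 0.6572167277336121) mid [0.64682445 0.03640926 0.07017886] top z 0.0938763062261517
   mag 272 h 0.04225151516107598 rad 78.84080505371094 foot on face [0.59578022 0.10490913 0.03431534] xy (-76.65557098388672, 45.82786560058594)
   timer 256 h 0.02603187210646901 rad 74.50467681884766 foot on face [0.63672017 0.03730854 0.06428327] xy (-17.141075134277344, -14.188974380493164)
```

View pics/crop.png

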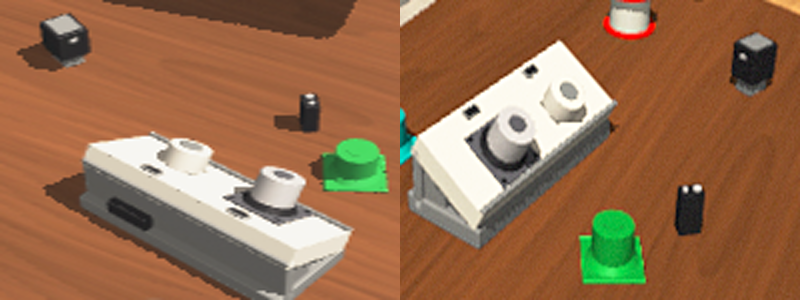

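The crop confirms it: the steel magnet on the dark flange is at the unit's left (+y) socket and the timer is at the right. The charger stands alone. Next I refine the speaker's axis and work out the pre-grasp move.

```bash
cat >> h.py <<'E'
def frame(tilt=30,yaw=-9.5):
    t,y=np.radians([tilt,yaw]); k=np.array([-np.sin(t)*np.cos(y),-np.sin(t)*np.sin(y),np.cos(t)])
    X=np.array([np.cos(t)*np.cos(y),np.cos(t)*np.sin(y),np.sin(t)]); return X,np.cross(k,X),k
def go(p,M):
    s=env.get_state(); R0=rot(s['orientation']); rv=(R0.inv()*R.from_matrix(M)).as_rotvec(degrees=True)
    print('turn',rv.round(2),'shift cm',((R0.inv().apply(np.array(p)-s['tcp_pos']))*100).round(2),'clock',s['clock'])
E
python3 - <<'E'
from h import *
X,Y,k=frame()
for n,cen,mid in (('scene',[.6566,.0376,.0762],[.64729,.0339,.0713]),('side',[.65365,.0489,.0729],[.6468,.0364,.0702])):
    W=np.load(n+'.npz')['W'].reshape(-1,3); W=W[~np.isnan(W[:,2])]; cen=np.array(cen); mid=np.array(mid)
    c=mid+X*(.062-mid[2])/X[2]; print(n,'holes L',c+Y*.0525,'R',c-Y*.0525)
    for nm,l,h,s in (('mag',.038,.047,1),('timer',.022,.03,-1)):
        e=W-c-Y*.0525*s; B=e[((e@k)>l)&((e@k)<h)&(abs(e@X)<.035)&(abs(e@Y)<.035)]
        b=B@np.c_[X,Y]; print(nm,len(b),'h',np.median(B@k),cv2.minEnclosingCircle((b*1000).astype(np.float32)), 'med',np.median(b,0)*1e3)
T=np.array([.6335,.0869,.062])
M=np.c_[X,-Y,-k]
go(T+k*.14,M)
E
```

```text
scene holes L [0.64006784 0.08833859 0.062     ] R [ 0.62273784 -0.0152214   0.062     ]
mag 95 h 0.04197980913886528 ((6.277328014373779, 0.15701179206371307), 22.290027618408203) med [8.76820886 1.59082071]
timer 85 h 0.02610977865634029 ((5.6798095703125, -0.7724599242210388), 21.903297424316406) med [8.77415923 1.80084742]
side holes L [0.64145697 0.09052413 0.062     ] R [ 0.62412697 -0.01303585  0.062     ]
mag 258 h 0.04217171767768011 ((2.1155812740325928, -1.4641852378845215), 22.746641159057617) med [1.26518843 0.57036453]
timer 203 h 0.02596123013518907 ((1.3850430250167847, -1.2574232816696167), 22.801734924316406) med [1.38468779 1.16319399]
turn [-6.69 29.52 24.58] shift cm [ 57.   -51.66   1.7 ] clock 0.1
```

```bash
python3 - <<'E'
from h import *
X,Y,k=frame()
go(np.array([.643,.0883,.0625])+k*.14,np.c_[X,-Y,-k])
E
```

```text
turn [-6.69 29.52 24.58] shift cm [ 57.95 -51.54   1.65] clock 0.1
```

Emit:
carry_out:
  steps:
    - [[-1,4,3],[6,-5.3,-0.5],0]
    - [[-2,8,6],[12,-10.6,-0.5],0]
    - [[-3,13,10],[18,-16,-0.5],0]
    - [[-4,18,14],[24,-21,-0.5],0]
    - [[-5,22,18],[30,-26.5,0],0]
    - [[-6,26,22],[36,-32,0],0]
    - [[-6.7,29.5,24.6],[41,-36.5,0.5],0]
    - [[-6.7,29.5,24.6],[46,-41,1],0]

```text
clock: 1.1
tcp_pos: [0.424, -0.1319, 0.1955]
orientation: [0.023, 0.962, -0.081, 0.258]
wrist_force: [0.5, -1.3, -0.2]
finger_gap: 0.0855
grip_force: 0.0
```

```bash
python3 - <<'E'
from h import *
X,Y,k=frame()
go(np.array([.643,.0883,.0625])+k*.14,np.c_[X,-Y,-k])
E
```

```text
turn [ 0.18 -0.07 -0.12] shift cm [  8.85 -25.37   6.43] clock 1.1
```

Emit:
carry_out:
  steps:
    - [[0,0,0],[2,-6,1],0]
    - [[0,0,0],[4,-12,2.5],0]
    - [[0,0,0],[6,-18,4],0]
    - [[0,0,0],[8,-23,5.5],0]
    - [[0,0,0],[8.8,-25.4,6.4],0]
    - [[0,0,0],[8.8,-25.4,6.4],0]
    - [[0,0,0],[8.8,-25.4,6.4],0]
    - [[0,0,0],[8.8,-25.4,6.4],0]

```text
clock: 2.1
tcp_pos: [0.5686, 0.0385, 0.1842]
orientation: [0.009, 0.965, -0.035, 0.258]
wrist_force: [0.4, -0.3, -0.7]
finger_gap: 0.0856
grip_force: 0.0
```

```bash
python3 - <<'E'
from h import *
X,Y,k=frame()
go(np.array([.643,.0883,.0625])+k*.14,np.c_[X,-Y,-k])
print(env.get_calibration('wrist'))
im,W=cloud('wrist'); np.savez('w1.npz',im=im,W=W); cv2.imwrite('pics/w1.png',im[:,:,::-1])
E
```

```text
turn [-2.69  0.03  4.62] shift cm [ 0.05 -6.16  0.08] clock 2.1
{'fx': 296.3843768917825, 'fy': 296.3843768917825, 'cx': 280.2771245256594, 'cy': 209.62885416068877, 'origin': array([0.54498004, 0.04091532, 0.37154311]), 'orientation': array([-0.67663789, -0.07912907,  0.08551648,  0.72703967])}
```

View pics/w1.png

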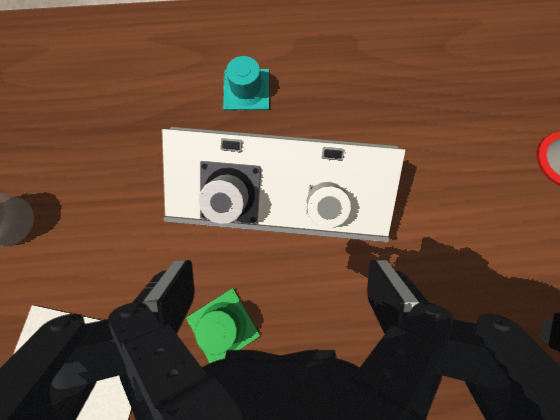

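The wrist view shows the unit's face, with the speaker's magnet at (222,197) on its dark flange around (230,192). The timer is at (330,204), green at (215,330), turquoise at (243,80), and a corner of the sheet lower left. The arm stopped 6 cm short in y, so I measure from this view and correct.

```bash
cat > face.py <<'E'
from h import *
def measure(im,W,yaw=-9.5,c0=(.6415,.0900,.062),fit=True):
    X,Y,k=frame(30,yaw); c0=np.array(c0); g=im.astype(int)
    F=W.reshape(-1,3); ok=~np.isnan(F[:,2]); e=F-c0; 
    hx,hy,hk=e@X,e@Y,e@k
    m=ok&(abs(hk)<.008)&(hx>-.025)&(hx<.055)&(hy>-.17)&(hy<.07)&(g.reshape(-1,3).min(1)>150)
    P=F[m]; c=P.mean(0); n=np.linalg.svd(P-c,full_matrices=False)[2][2]; n*=np.sign(n[2])
    print('plane n',n,'tilt',np.degrees(np.arccos(n[2])),'yaw',np.degrees(np.arctan2(-n[1],-n[0])),'off at c0 (mm)',((c-c0)@n)*1e3,len(P))
    a=np.c_[hx,hy][m]*1e3; print('rect',cv2.minAreaRect(a.astype(np.float32)),'pct',np.percentile(a,[.5,99.5],0))
    for nm,l,h,s in (('mag',.036,.049,0),('timer',.021,.031,-.105)):
        q=ok&(hk>l)&(hk<h)&(abs(hx)<.035)&(abs(hy-s)<.035)
        b=np.c_[hx,hy][q]*1e3; print(nm,len(b),'h',np.median(hk[q]),cv2.minEnclosingCircle(b.astype(np.float32)))
E
python3 - <<'E'
from face import *
s=env.get_state(); print(s['qvel'].round(3),s['tcp_pos'],s['joint_pos'].round(3))
z=np.load('w1.npz'); measure(z['im'],z['W'])
X,Y,k=frame(); go(np.array([.643,.0883,.0625])+k*.14,np.c_[X,-Y,-k])
E
```

```text
[-0.002 -0.004 -0.    -0.001  0.001 -0.002] [0.56871732 0.0384285  0.18434096] [-7.400e-02 -1.050e-01 -6.260e-01  5.260e-01  1.000e-03  3.141e+00]
plane n [-0.49293649  0.08255148  0.86614021] tilt 29.986841419723515 yaw -9.50703305736118 off at c0 (mm) 0.2065885208631466 10856
rect ((14.994667053222656, -49.9935302734375), (239.9818878173828, 79.97239685058594), 89.99726104736328) pct [[ -24.48498496 -169.2391546 ]
 [  54.68450782   69.17172321]]
mag 1605 h 0.04230033994194023 ((0.8025718927383423, -1.4994888305664062), 21.847118377685547)
timer 1452 h 0.02639232786042283 ((1.1301435232162476, -106.1657485961914), 21.907699584960938)
turn [-2.69  0.01  4.62] shift cm [ 0.04 -6.16  0.09] clock 2.15
```

The plane fit agrees with the description: tilt 30°, yaw −9.5°. Joint 6 has hit its limit, so I use the half-turn-equivalent grasp instead.

Emit:
carry_out:
  steps:
    - [[0,0,-10],[0,-0.8,0],0]
    - [[0,0,-20],[0,-1.6,0],0]
    - [[0,0,-30.5],[0,-2.4,0],0]
    - [[0,0,-41],[0,-3.2,0],0]
    - [[0,0,-51.5],[0,-4,0],0]
    - [[0,0,-62],[0,-4.8,0],0]
    - [[0,0,-72.5],[0,-5.6,0],0]
    - [[0,0,-83],[0,-6.2,0],0]

```text
clock: 3.15
tcp_pos: [0.5734, 0.1004, 0.1847]
orientation: [0.179, 0.744, 0.616, 0.187]
wrist_force: [0.5, 0.1, -0.0]
finger_gap: 0.0856
grip_force: 0.0
```

```bash
cat >> h.py <<'E'
X,Y,k=frame(); C0=np.array([.6415,.0900,.062])
HOLE=C0+.00113*X-.00117*Y; SP=C0+.0008*X-.0015*Y
MF=np.c_[-X,Y,-k]
E
python3 - <<'E'
from h import *
print(HOLE,SP,env.get_state()['joint_pos'].round(2),env.get_state()['qvel'].round(2)); go(SP+k*.10,MF)
E
```

```text
[0.64227208 0.08868453 0.062565  ] [0.64193575 0.08840622 0.0624    ] [ 0.08 -0.07 -0.59  0.53 -0.07  1.82] [ 0.11  0.03  0.03  0.01 -0.06 -1.35]
turn [  2.02  -2.23 -92.03] shift cm [-0.24 -0.08  4.06] clock 3.15
```

Emit:
carry_out:
  steps:
    - [[0.2,-0.2,-10.5],[0,0,0],0]
    - [[0.4,-0.4,-21],[0,0,0],0]
    - [[0.6,-0.7,-31.5],[0,0,0.5],0]
    - [[0.9,-1,-42],[0,0,1],0]
    - [[1.1,-1.3,-52.5],[0,0,1.5],0]
    - [[1.3,-1.5,-63],[0,0,2],0]
    - [[1.6,-1.8,-73.5],[-0.1,0,2.5],0]
    - [[1.9,-2.1,-84],[-0.2,-0.1,3],0]

```text
clock: 4.15
tcp_pos: [0.5874, 0.0971, 0.1581]
orientation: [0.257, 0.147, 0.955, -0.003]
wrist_force: [-0.5, 0.9, 1.3]
finger_gap: 0.0854
grip_force: 0.0
```

```bash
python3 - <<'E'
from h import *
go(SP+k*.010,MF)
E
```

```text
turn [ 0.08 -0.19 -8.04] shift cm [-0.03  0.03 10.05] clock 4.15
```

Emit:
carry_out:
  steps:
    - [[0,0,-4],[0,0,0.5],0]
    - [[0,-0.1,-8],[0,0,2],0]
    - [[0,-0.1,-8],[0,0,4],0]
    - [[0,-0.1,-8],[0,0,6],0]
    - [[0,-0.1,-8],[0,0,7.5],0]
    - [[0,-0.1,-8],[0,0,8.8],0]
    - [[0,-0.1,-8],[0,0,9.6],0]
    - [[0,-0.1,-8],[0,0,9.9],0]

```text
clock: 5.15
tcp_pos: [0.6361, 0.0897, 0.0714]
orientation: [0.257, 0.083, 0.963, -0.02]
wrist_force: [-0.4, 0.5, -0.7]
finger_gap: 0.0855
grip_force: 0.0
```

```bash
python3 - <<'E'
from h import *
go(SP+k*.011,MF)
im,W=cloud('wrist'); cv2.imwrite('pics/w2.png',im[:,:,::-1])
E
```

```text
turn [ 0.1  -0.15 -0.34] shift cm [-0.07 -0.03 -0.02] clock 5.15
```

View pics/w2.png

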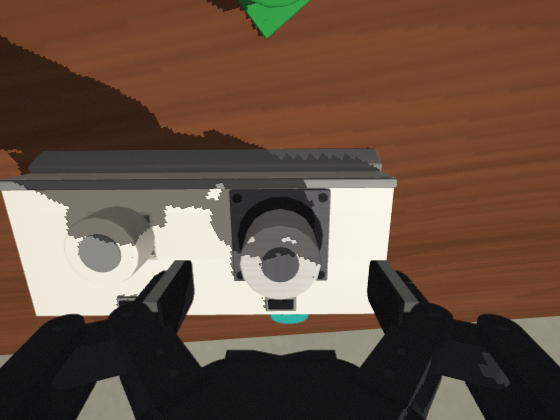

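The wrist view shows the magnet at (280,262), centred between the pads at x≈190 and x≈370, and the timer is clear. I close the fingers and then lift along the normal.

Emit:
carry_out:
  steps:
    - [[0,0,0],[0,0,0],200]
    - [[0,0,0],[0,0,0],200]
    - [[0,0,0],[0,0,0],200]
    - [[0,0,0],[0,0,0],200]
    - [[0,0,0],[0,0,0],200]
    - [[0,0,0],[0,0,0],200]
    - [[0,0,0],[0,0,-0.2],200]
    - [[0,0,0],[0,0,-0.5],200]
  force: 70

```text
clock: 6.2
tcp_pos: [0.6334, 0.0902, 0.0762]
orientation: [0.257, 0.083, 0.963, -0.02]
wrist_force: [-0.0, -0.1, -0.1]
finger_gap: 0.0183
grip_force: 0.0
```

The gap is 18 mm with no grip force, so the grasp missed. I look before moving again.

```bash
python3 - <<'E'
from h import *
im,W=cloud('wrist'); im2,W2=cloud('side'); np.savez('s2.npz',im=im2,W=W2)
print(env.get_state()['finger_gap'])
cv2.imwrite('pics/w3.png',np.hstack([cv2.resize(im[100:400,100:460],(400,333)),cv2.resize(im2[150:290,170:338],(400,333))])[:,:,::-1])
E
```

```text
0.018276796158398636
```

View pics/w3.png

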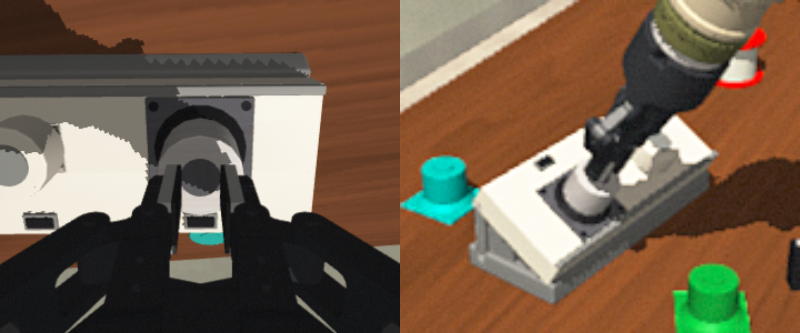

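In the picture the fingers sit above or behind the magnet instead of around it. I check the tip location by depth.

```bash
python3 - <<'E'
from h import *
im,W=cloud('wrist'); s=env.get_state(); R0=rot(s['orientation'])
print('calib',R0.inv().apply(env.get_calibration('wrist')['origin']-s['tcp_pos']))
for nm,I,V in (('w',im,W),):
  for p in [(252,256),(256,262),(306,262),(260,300),(302,300),(280,258),(280,235)]:
    w=np.nanmedian(V[p[1]-1:p[1]+2,p[0]-1:p[0]+2].reshape(-1,3),0); print(p,I[p[1],p[0]],'tool mm',(R0.inv().apply(w-s['tcp_pos'])*1e3).round(1),'face mm',(np.array([(w-SP)@X,(w-SP)@Y,(w-SP)@k])*1e3).round(1))
V=np.load('s2.npz')['W'].reshape(-1,3); V=V[~np.isnan(V[:,2])]
t=R0.inv().apply(V-s['tcp_pos'])*1e3; e=(V-SP)
q=(abs(t[:,0])<25)&(abs(t[:,1])<40)&(t[:,2]>-90)&(t[:,2]<-20)
for a in range(-90,-15,10):
    b=t[(abs(t[:,0])<40)&(abs(t[:,1])<50)&(abs(t[:,2]-a)<5)]
    if len(b): print(a,len(b),b.min(0).round(),b.max(0).round())
from face import measure
measure(im,W)
E
```

```text
calib [ 0.07241566  0.00077145 -0.17420226]
(252, 256) [73 72 70] tool mm [ 10.6 -12.7 -45.2] face mm [-10.9 -12.3  61.6]
(256, 262) [65 65 63] tool mm [ 10.6 -10.4 -51.1] face mm [-10.8 -10.   67.6]
(306, 262) [72 73 69] tool mm [ 10.8  12.5 -51.5] face mm [-11.   12.9  67.9]
(260, 300) [22 22 21] tool mm [ -4.5  -8.3 -58.6] face mm [ 4.3 -8.  75. ]
(302, 300) [16 18 17] tool mm [ -0.9  10.1 -63.9] face mm [ 0.7 10.4 80.3]
(280, 258) [44 43 45] tool mm [  0.9   0.6 -26.9] face mm [-1.2  1.  43.3]
(280, 235) [102  98  94] tool mm [ 13.7   0.6 -25.5] face mm [-13.9   1.   42. ]
-90 42 [-14. -48. -95.] [ 13.  49. -85.]
-80 52 [-14. -40. -85.] [ 12.  42. -75.]
-70 13 [  6. -14. -73.] [ 10.  21. -65.]
-60 37 [ -8. -17. -65.] [  9.  24. -55.]
-50 49 [-13. -14. -55.] [  9.  24. -45.]
-40 37 [-12. -14. -45.] [  9.  24. -35.]
-30 103 [-22. -17. -35.] [ 20.  22. -25.]
-20 88 [-22. -22. -25.] [ 20.  23. -15.]
plane n [-0.49297555  0.08239056  0.86613331] tilt 29.987632892522132 yaw -9.488099533831976 off at c0 (mm) 0.2795560647210751 16643
rect ((14.99664306640625, -50.00139617919922), (79.97936248779297, 239.99615478515625), 0.004231453873217106) pct [[ -24.52043934 -169.45077524]
 [  54.15688104   69.38604051]]
mag 3375 h 0.04242495933358154 ((0.056366413831710815, -0.5455610752105713), 21.9964599609375)
timer 3983 h 0.026409831867924338 ((0.40561097860336304, -104.87442016601562), 22.356306076049805)
```

```bash
python3 - <<'E'
from h import *
s=env.get_state(); R0=rot(s['orientation'])
im,W=cloud('wrist'); t=R0.inv().apply((W-s['tcp_pos']).reshape(-1,3)).reshape(W.shape)*1e3
for sg in (-1,1):
    m=(t[...,1]*sg>6)&(t[...,1]*sg<26)&(abs(t[...,0])<14)&(t[...,2]>-75)&(t[...,2]<-29)
    z=t[...,2][m]; print(sg,m.sum(),np.percentile(z,[50,90,97,99,100]).round(1)); q=t[m&(t[...,2]>np.percentile(z,90))]; print(q.min(0).round(1),q.max(0).round(1))
V=np.load('s2.npz')['W'].reshape(-1,3); V=V[~np.isnan(V[:,2])]; t=R0.inv().apply(V-s['tcp_pos'])*1e3
for a in range(-46,-22,2):
    b=t[(abs(t[:,0])<26)&(abs(t[:,1])<30)&(abs(t[:,2]-a)<=1)]; print(a,len(b),b.min(0).round(),b.max(0).round())
E
```

```text
-1 1489 [-58.9 -41.3 -36.3 -33.5 -30.8]
[-10.7 -21.1 -41.3] [ 11.3  -8.2 -30.8]
1 1477 [-58.8 -41.2 -36.2 -33.6 -31.3]
[-11.   10.  -41.2] [ 11.2  22.4 -31.3]
-46 11 [-13.  -9. -47.] [  9.  24. -45.]
-44 12 [ -6. -14. -45.] [  9.  24. -43.]
-42 8 [-12. -11. -43.] [  9.  21. -41.]
-40 5 [ -9. -10. -41.] [  9.  22. -39.]
-38 8 [ -6. -10. -39.] [  9.  20. -37.]
-36 4 [-12.  -8. -37.] [  9.  17. -35.]
-34 4 [  5. -16. -35.] [  9.  16. -33.]
-32 1 [  4.  15. -32.] [  4.  15. -32.]Traceback (most recent call last):
  File "<stdin>", line 9, in <module>
    return umr_minimum(a, axis, None, out, keepdims, initial, where)
ValueError: zero-size array to reduction operation minimum which has no identity
```

Both cameras put the real fingertips about 31 mm behind the reported TCP at this opening, so I allow for that offset. I open, then advance 3.7 cm.

Emit:
carry_out:
  steps:
    - [[0,0,0],[0,0,0],0]
    - [[0,0,0],[0,0,0],0]
    - [[0,0,0],[0,0,0],0]
    - [[0,0,0],[0,0,0.3],0]
    - [[0,0,0],[-0.05,-0.05,1],0]
    - [[0,0,0],[-0.05,-0.05,2],0]
    - [[0,0,0],[-0.05,-0.05,3],0]
    - [[0,0,0],[-0.05,-0.05,3.7],0]

```text
clock: 7.4
tcp_pos: [0.6521, 0.0865, 0.0431]
orientation: [0.256, 0.083, 0.963, -0.02]
wrist_force: [-0.8, -0.1, 0.2]
finger_gap: 0.0854
grip_force: 0.0
```

```bash
python3 - <<'E'
from h import *
go(SP-k*.021,MF); s=env.get_state(); R0=rot(s['orientation']); print(s['finger_gap'],s['wrist_force'])
im,W=cloud('wrist'); t=R0.inv().apply((W-s['tcp_pos']).reshape(-1,3)).reshape(W.shape)*1e3
for sg in (-1,1):
    m=(t[...,1]*sg>36)&(t[...,1]*sg<60)&(abs(t[...,0])<14)&(t[...,2]>-75)&(t[...,2]<5)
    z=t[...,2][m]; print(sg,m.sum(),np.percentile(z,[50,90,97,99,100]).round(1))
cv2.imwrite('pics/w4.png',im[:,:,::-1])
E
```

```text
turn [ 0.1  -0.19 -0.34] shift cm [-0.07  0.02 -0.09] clock 7.4
0.08537321057057973 [-0.83700228 -0.05374569  0.20676148]
-1 3474 [-49.4 -21.7 -21.3 -21.1 -20.3]
1 3520 [-48.7 -21.6 -21.2 -20.9 -20.2]
```

Emit:
carry_out:
  steps:
    - [[0,0,0],[0,0,-0.1],220]
    - [[0,0,0],[0,0,-0.1],220]
    - [[0,0,0],[0,0,-0.1],220]
    - [[0,0,0],[0,0,-0.1],220]
    - [[0,0,0],[0,0,-0.1],220]
    - [[0,0,0],[0,0,-0.1],220]
    - [[0,0,0],[0,0,-0.1],220]
    - [[0,0,0],[0,0,-0.3],220]
  force: 70

```text
clock: 8.45
tcp_pos: [0.6501, 0.087, 0.0466]
orientation: [0.257, 0.083, 0.963, -0.02]
wrist_force: [0.1, 0.3, -1.4]
finger_gap: 0.0422
grip_force: 70.9
```

```bash
python3 - <<'E'
from h import *
s=env.get_state(); print(s['wrist_force'],s['joint_pos'].round(2))
# sheet yaw 74.2 -> sides; place tool y free: keep j6 modest: rotate about base only
S=np.array([.447,.285])
a=np.arctan2(S[1],S[0]); print('az',np.degrees(a))
for yaw in (0,15,30,-16):
    y=np.radians(yaw); M=np.c_[[-np.cos(y),-np.sin(y),0],[-np.sin(y),np.cos(y),0],[0,0,-1]]
    print(yaw); go([S[0],S[1],.10],M)
go(np.array(s['tcp_pos'])+k*.06,MF)
E
```

```text
[ 0.06009347  0.30009766 -1.42095988] [ 0.07  0.24 -0.64  0.18 -0.11  0.21]
az 32.52092819807237
0
turn [-2.28 29.78 -9.57] shift cm [ 17.65  16.11 -16.19] clock 8.45
15
turn [ -6.18  29.42 -24.23] shift cm [ 17.65  16.11 -16.19] clock 8.45
30
turn [-10.09  28.71 -38.88] shift cm [ 17.65  16.11 -16.19] clock 8.45
-16
turn [ 1.89 29.79  6.06] shift cm [ 17.65  16.11 -16.19] clock 8.45
turn [ 0.11 -0.17 -0.33] shift cm [ 0.02  0.01 -6.  ] clock 8.45
```

Gripped: gap about 42 mm at 70 N, and the flange's underside is about 21 mm behind the reported TCP. I lift along the normal, then carry it to the sheet.

Emit:
carry_out:
  steps:
    - [[0,0,0],[0,0,-0.5],220]
    - [[0,0,0],[0,0,-1.5],220]
    - [[0,0,0],[0,0,-3],220]
    - [[0,0,0],[0,0,-5],220]
    - [[0,1,0],[0.5,0.5,-7],220]
    - [[0.2,4,0.8],[2.5,2,-9],220]
    - [[0.4,8,1.6],[5,4,-10.5],220]
    - [[0.6,12,2.4],[8,6.5,-12],220]

```text
clock: 9.45
tcp_pos: [0.5338, 0.1731, 0.1134]
orientation: [0.155, 0.106, 0.982, -0.01]
wrist_force: [0.0, -0.4, -2.8]
finger_gap: 0.0426
grip_force: 71.0
```

```bash
cat >> h.py <<'E'
def down(yaw):
    y=np.radians(yaw); return np.c_[[-np.cos(y),-np.sin(y),0],[-np.sin(y),np.cos(y),0],[0,0,-1]]
E
python3 - <<'E'
from h import *
s=env.get_state(); print(s['wrist_force'],s['finger_gap'],s['qvel'].round(2)); go([.447,.285,.06],down(-16))
E
```

```text
[ 0.00469389 -0.42834737 -2.80368372] 0.04259363493489282 [0.49 0.13 0.34 0.81 0.04 0.64]
turn [ 1.33 17.84  3.61] shift cm [12.    9.02  1.86] clock 9.45
```

Emit:
carry_out:
  steps:
    - [[0.2,3,0.6],[2.5,2,0],220]
    - [[0.4,6,1.2],[5,4,0],220]
    - [[0.7,9,1.8],[7.5,6,0.3],220]
    - [[0.9,12,2.4],[9.5,7.5,0.8],220]
    - [[1.1,15,3],[11,8.5,1.3],220]
    - [[1.3,17.8,3.6],[12,9,1.8],220]
    - [[1.3,17.8,3.6],[12,9,1.8],220]
    - [[1.3,17.8,3.6],[12,9,1.8],220]

```text
clock: 10.45
tcp_pos: [0.4476, 0.2835, 0.0586]
orientation: [0.0, 0.139, 0.99, -0.0]
wrist_force: [0.2, 0.2, -1.9]
finger_gap: 0.0428
grip_force: 71.2
```

```bash
python3 - <<'E'
from h import *
s=env.get_state(); print(s['wrist_force'],s['finger_gap']); go([.447,.285,-.019],down(-16))
R0=rot(s['orientation']); im,W=cloud('side'); im3,W3=cloud('wrist')
v,u=np.mgrid[:420,:560]
t=R0.inv().apply((W-s['tcp_pos']).reshape(-1,3)).reshape(W.shape)*1e3
m=(abs(t[...,0])<50)&(abs(t[...,1])<50)&(t[...,2]>-50)&(t[...,2]<0)&(im.max(2)<90)
for a in range(-36,-10,3):
    q=t[m&(abs(t[...,2]-a)<=1.5)]; print(a,len(q),(q.min(0).round(),q.max(0).round()) if len(q) else '')
cv2.imwrite('pics/s5.png',np.hstack([cv2.resize(im[200:410,200:380],(343,400)),cv2.resize(im3,(457,400))])[:,:,::-1])
E
```

```text
[ 0.21689307  0.15311968 -1.86372208] 0.042764581254742355
turn [-0.04  0.06  0.05] shift cm [0.1  0.13 7.76] clock 10.45
-36 1 (array([ 19.,  -8., -35.]), array([ 19.,  -8., -35.]))
-33 2 (array([ 19.,  -9., -33.]), array([ 21.,  -4., -32.]))
-30 26 (array([ -3., -19., -31.]), array([ 22.,  24., -29.]))
-27 93 (array([-30., -22., -28.]), array([ 30.,  30., -26.]))
-24 132 (array([-31., -32., -25.]), array([ 32.,  31., -23.]))
-21 16 (array([-29., -27., -22.]), array([ 31.,  32., -20.]))
-18 0 
-15 0 
-12 0
```

View pics/s5.png

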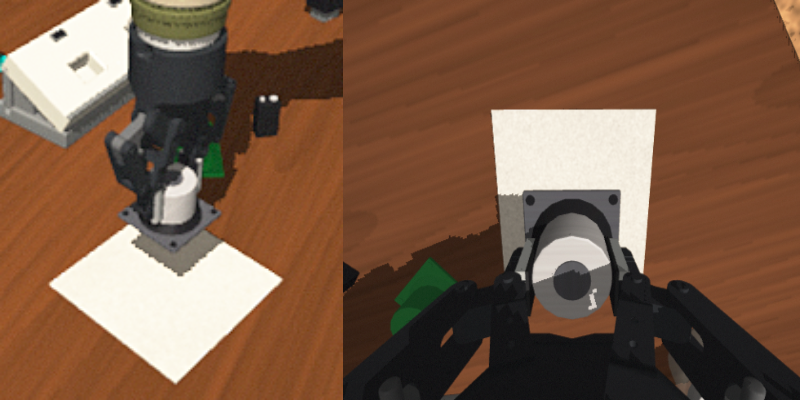

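The side view shows the speaker held level over the aligned sheet, with the socket now open at (85,65). In the wrist half the flange is parallel to the sheet. I lower it close first, then feel for contact.

Emit:
carry_out:
  steps:
    - [[0,0,0],[0.1,0.1,1.2],220]
    - [[0,0,0],[0.1,0.1,2.8],220]
    - [[0,0,0],[0.1,0.1,4.3],220]
    - [[0,0,0],[0.1,0.1,5.7],220]
    - [[0,0,0],[0.1,0.1,6.7],220]
    - [[0,0,0],[0.1,0.1,7.2],220]
    - [[0,0,0],[0.1,0.1,7.45],220]
    - [[0,0,0],[0.1,0.1,7.55],220]

```text
clock: 11.55
tcp_pos: [0.4468, 0.2853, -0.0167]
orientation: [0.0, 0.138, 0.99, -0.0]
wrist_force: [-0.2, 1.1, -2.4]
finger_gap: 0.0424
grip_force: 71.2
```

```bash
python3 - <<'E'
from h import *
s=env.get_state(); print(s['wrist_force'],s['tcp_pos']); go([.447,.285,-.019],down(-16))
R0=rot(s['orientation']); im,W=cloud('wrist'); v,u=np.mgrid[:420,:560]
t=R0.inv().apply((W-s['tcp_pos']).reshape(-1,3)).reshape(W.shape)*1e3
m=(abs(t[...,0]-40)<6)&(abs(t[...,1])<25); print('sheet z tool',np.median(t[m],0))
m=(abs(t[...,0]-27)<3)&(abs(t[...,1])<25); print('flange top z tool',np.median(t[m],0))
E
```

```text
[-0.20571415  1.09870043 -2.44081348] [ 0.44675615  0.2853322  -0.01674651]
turn [-0.01  0.05  0.09] shift cm [-0.03 -0.03  0.23] clock 11.55
sheet z tool [ 40.09975931  -0.04257452 -19.24689259]
flange top z tool [ 2.68796600e+01 -1.98353128e-02 -2.37308629e+01]
```

Emit:
carry_out:
  steps:
    - [[0,0,0],[0,0,0.03],220]
    - [[0,0,0],[0,0,0.06],220]
    - [[0,0,0],[0,0,0.09],220]
    - [[0,0,0],[0,0,0.12],220]
    - [[0,0,0],[0,0,0.12],220]
    - [[0,0,0],[0,0,0.12],220]
    - [[0,0,0],[0,0,0.12],220]
    - [[0,0,0],[0,0,0.12],220]

```text
clock: 12.6
tcp_pos: [0.4469, 0.2853, -0.017]
orientation: [0.001, 0.138, 0.99, -0.0]
wrist_force: [-2.2, -0.5, 7.3]
finger_gap: 0.0426
grip_force: 72.4
```

Contact made (force +7 N). I release and rise.

Emit:
carry_out:
  steps:
    - [[0,0,0],[0,0,0.1],0]
    - [[0,0,0],[0,0,0.1],0]
    - [[0,0,0],[0,0,0.1],0]
    - [[0,0,0],[0,0,-0.3],0]
    - [[0,0,0],[0,0,-2],0]
    - [[0,0,0],[0,0,-6],0]
    - [[0,0,0],[0,0,-11],0]
    - [[0,0,0],[0,0,-15],0]

```text
clock: 13.6
tcp_pos: [0.4468, 0.2854, 0.1341]
orientation: [0.001, 0.138, 0.99, 0.0]
wrist_force: [0.4, -0.3, -0.1]
finger_gap: 0.0854
grip_force: 0.0
```

```bash
python3 - <<'E'
from h import *
s=env.get_state(); print(s['finger_gap'],s['qvel'].round(2),s['joint_pos'].round(2))
im,W=cloud('wrist'); g=im.astype(int)
e=W-np.array([.4468,.2853,.002]); a=np.radians(-16); x=e[...,0]*np.cos(a)+e[...,1]*np.sin(a); y=-e[...,0]*np.sin(a)+e[...,1]*np.cos(a); h=e[...,2]
m=(abs(x)<.03)&(abs(y)<.03)&(h>.036)&(h<.048); P=W[m]; print('mag',len(P),np.median(h[m]),cv2.minEnclosingCircle((np.c_[x[m],y[m]]*1e3).astype(np.float32)))
c=P.mean(0); n=np.linalg.svd(P-c,full_matrices=False)[2][2]; print('tilt',np.degrees(np.arccos(abs(n[2]))))
# charger: top face at z=.062
c=env.get_calibration('side')
im,W=cloud('side'); d=W-np.array([.463,-.276,0])
m=(abs(d[...,0])<.05)&(abs(d[...,1])<.05)&(d[...,2]>.058)&(d[...,2]<.068); P=W[m]; print('chg',len(P),np.median(P,0),cv2.minAreaRect((P[:,:2]*1000).astype(np.float32)))
go([.463,-.276,.16],down(-25))
E
```

```text
0.08541688145782318 [-0.   -0.21  0.52  0.74 -0.    0.  ] [ 0.42  0.26 -0.2   1.12 -0.    0.7 ]
mag 1692 0.04260003405739718 ((-1.0498294830322266, 0.6679439544677734), 22.093673706054688)
tilt 0.9548809722518198
chg 135 [ 0.46093847 -0.27030335  0.06257429] ((461.7149353027344, -274.33441162109375), (48.412010192871094, 41.00918197631836), 60.97938537597656)
turn [0.33 0.4  9.09] shift cm [-16.74 -53.74  -2.44] clock 13.7
```

The speaker sits flat and central on the sheet (magnet top 42.6 mm up, 1 mm off centre). Next, over to the charger.

Emit:
carry_out:
  steps:
    - [[0,0,1],[-1.5,-5,-0.5],0]
    - [[0,0,2],[-3,-10.5,-1],0]
    - [[0,0,3],[-4.7,-16,-1.5],0]
    - [[0,0,4],[-6.5,-21.5,-2],0]
    - [[0,0,6],[-8.2,-27,-2.4],0]
    - [[0,0,8],[-10,-32.5,-2.4],0]
    - [[0,0,10],[-11.7,-38,-2.4],0]
    - [[0,0,11],[-13.5,-43,-2.4],0]

```text
clock: 14.7
tcp_pos: [0.4578, -0.1671, 0.1558]
orientation: [0.0, 0.233, 0.972, -0.0]
wrist_force: [1.5, 0.6, 0.5]
finger_gap: 0.0853
grip_force: 0.0
```

```bash
python3 - <<'E'
from h import *
go([.463,-.275,.16],down(-27))
E
```

```text
turn [-0.02  0.01  0.01] shift cm [-5.36 -9.38 -0.42] clock 14.7
```

Emit:
carry_out:
  steps:
    - [[0,0,0],[-2,-3.5,-0.2],0]
    - [[0,0,0],[-4,-7,-0.2],0]
    - [[0,0,0],[-5,-8.7,-0.2],0]
    - [[0,0,0],[-5.4,-9.4,-0.2],0]
    - [[0,0,0],[-5.4,-9.4,-0.2],0]
    - [[0,0,0],[-5.4,-9.4,-0.2],0]
    - [[0,0,0],[-5.4,-9.4,-0.2],0]
    - [[0,0,0],[-5.4,-9.4,-0.2],0]

```text
clock: 15.7
tcp_pos: [0.4641, -0.2729, 0.1584]
orientation: [0.0, 0.232, 0.973, -0.0]
wrist_force: [0.2, 0.8, 0.4]
finger_gap: 0.0851
grip_force: 0.0
```

```bash
python3 - <<'E'
from h import *
s=env.get_state(); im,W=cloud('wrist'); g=im.astype(int)
d=W-np.array([.463,-.275,0])
m=(abs(d[...,0])<.045)&(abs(d[...,1])<.045)&(d[...,2]>.056)&(d[...,2]<.068); P=W[m]; r=cv2.minAreaRect((P[:,:2]*1000).astype(np.float32)); print('chg',len(P),np.median(P,0),r)
c=P.mean(0); n=np.linalg.svd(P-c,full_matrices=False)[2][2]; print('tilt',np.degrees(np.arccos(abs(n[2]))))
go([r[0][0]/1e3,r[0][1]/1e3,.16],down(-27)); print(s['joint_pos'].round(2))
cv2.imwrite('pics/w6.png',im[:,:,::-1])
E
```

```text
chg 1965 [ 0.45915305 -0.27488214  0.06264085] ((460.5032043457031, -275.83349609375), (45.0796012878418, 40.3179931640625), 64.02723693847656)
tilt 1.3880131271316825
turn [-0.03  0.04  0.13] shift cm [ 0.19 -0.41 -0.16] clock 15.75
[-0.68  0.26 -0.13  1.18 -0.   -0.21]
```

View pics/w6.png

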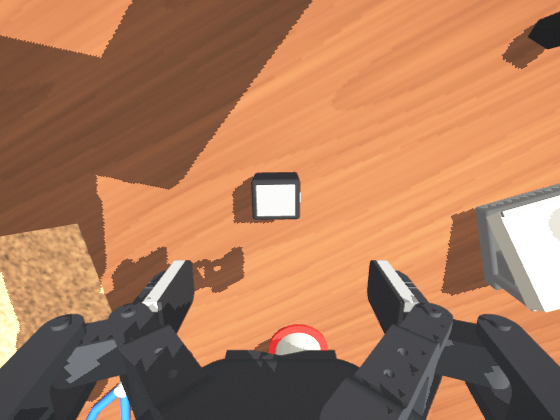

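The wrist view shows the charger at (276,196), aligned with and centred between the fingers. The spool at (297,340) is clear. I descend to grasp.

Emit:
carry_out:
  steps:
    - [[0,0,0.5],[0.2,-0.4,1.5],0]
    - [[0,0,1],[0.2,-0.4,4.5],0]
    - [[0,0,1],[0.2,-0.4,8],0]
    - [[0,0,1],[0.2,-0.4,11],0]
    - [[0,0,1],[0.2,-0.4,13.5],0]
    - [[0,0,1],[0.2,-0.4,15.2],0]
    - [[0,0,1],[0.2,-0.4,16.2],0]
    - [[0,0,1],[0.2,-0.4,16.3],0]

```text
clock: 16.75
tcp_pos: [0.4596, -0.2758, -0.0057]
orientation: [-0.001, 0.241, 0.97, 0.0]
wrist_force: [-0.6, 0.7, 0.5]
finger_gap: 0.0856
grip_force: 0.0
```

```bash
python3 - <<'E'
from h import *
s=env.get_state(); im,W=cloud('wrist')
go([.4605,-.2758,-.006],down(-26))
R0=rot(s['orientation']); t=R0.inv().apply((W-s['tcp_pos']).reshape(-1,3)).reshape(W.shape)*1e3
h=W[...,2]; m=(abs(t[...,0])<40)&(abs(t[...,1])<30)&(h>.057)&(h<.068); r=cv2.minAreaRect(t[m][:,:2].astype(np.float32)); print('chg in tool',m.sum(),r,np.median(h[m]))
E
```

```text
turn [-0.02 -0.   -1.93] shift cm [-0.02  0.05  0.09] clock 16.8
chg in tool 9304 ((-0.253662109375, 0.8241252899169922), (46.27500915527344, 40.54640579223633), 87.95026397705078) 0.06267583792239081
```

Emit:
carry_out:
  steps:
    - [[0,0,-1],[0,0.05,0],0]
    - [[0,0,-2],[0,0.05,0],0]
    - [[0,0,-2],[0,0.05,0],220]
    - [[0,0,-2],[0,0.05,0],220]
    - [[0,0,-2],[0,0.05,0],220]
    - [[0,0,-2],[0,0.05,0],220]
    - [[0,0,-2],[0,0.05,0],220]
    - [[0,0,-2],[0,0.05,0],220]
  force: 80

```text
clock: 17.8
tcp_pos: [0.4611, -0.2762, -0.0043]
orientation: [0.001, 0.224, 0.975, -0.001]
wrist_force: [0.1, -0.7, 6.3]
finger_gap: 0.0453
grip_force: 81.9
```

```bash
python3 - <<'E'
from h import *
s=env.get_state(); im,W=cloud('wrist'); print(s['finger_gap'],s['grip_force'],s['wrist_force'])
R0=rot(s['orientation']); t=R0.inv().apply((W-s['tcp_pos']).reshape(-1,3)).reshape(W.shape)*1e3
h=W[...,2]; m=(abs(t[...,0])<40)&(abs(t[...,1])<20)&(h>.057)&(h<.068); r=cv2.minAreaRect(t[m][:,:2].astype(np.float32)); print('chg in tool',m.sum(),r,np.median(t[m],0), t[m].min(0),t[m].max(0))
go(s['tcp_pos']+[0,0,.15],down(-26))
E
```

```text
0.045322843603884236 81.88877463340759 [ 0.10718621 -0.67136843  6.34674717]
chg in tool 8201 ((0.734619140625, 0.002292633056640625), (40.04059600830078, 39.99378967285156), 0.03238721564412117) [  3.93439576   0.14705682 -67.04956222] [-19.28400782 -19.99560287 -69.37618983] [ 20.76258888  19.9996434  -61.32471236]
turn [-0.04  0.09  0.09] shift cm [-3.0e-02 -1.0e-02 -1.5e+01] clock 17.85
```

Emit:
carry_out:
  steps:
    - [[0,0,0],[0,0,-0.4],220]
    - [[0,0,0],[0,0,-1.5],220]
    - [[0,0,0],[0,0,-4],220]
    - [[0,0,0],[0,0,-7],220]
    - [[0,0,0],[0,0,-10],220]
    - [[0,0,0],[0,0,-13],220]
    - [[0,0,0],[0,0,-15],220]
    - [[0,0,0],[0,0,-15.5],220]

```text
clock: 18.85
tcp_pos: [0.4612, -0.2762, 0.152]
orientation: [0.001, 0.224, 0.975, -0.001]
wrist_force: [-0.5, 0.4, -2.2]
finger_gap: 0.0448
grip_force: 81.7
```

```bash
cat > chg.py <<'E'
from h import *
def chg():
    s=env.get_state(); im,W=cloud('wrist'); R0=rot(s['orientation'])
    t=R0.inv().apply((W-s['tcp_pos']).reshape(-1,3)).reshape(W.shape)*1e3
    m=(abs(t[...,0])<40)&(abs(t[...,1])<21)&(t[...,2]<-62)&(t[...,2]>-72); P=t[m]
    a=P-P.mean(0); n=np.linalg.svd(a,full_matrices=False)[2][2]; n*=np.sign(n[2])
    # front edge (tool +x) yaw, per-y-bin max
    b=[(y,np.percentile(P[abs(P[:,1]-y)<1.5][:,0],99)) for y in range(-15,16,3)]
    print('clock',s['clock'],'gap',s['finger_gap'],'F',s['wrist_force'].round(1),'x range',np.percentile(P[:,0],[1,99]).round(1),'z med',np.median(P[:,2]).round(2),'normal tilt about x,y deg',np.degrees([-n[1],n[0]]).round(2),'edge yaw',-np.degrees(np.polyfit(*zip(*b),1)[0]).round(2))
    return im,W
E
python3 - <<'E'
from chg import *
chg(); go(HOLE+k*.097,MF)
E
```

```text
clock 18.85 gap 0.044796575354095675 F [-0.5  0.4 -2.2] x range [-18.2  20.3] z med -67.03 normal tilt about x,y deg [-0.05 -1.75] edge yaw -0.15
turn [ -4.37 -29.67 -16.01] shift cm [ 4.28 39.36  0.45] clock 18.9
```

Emit:
carry_out:
  steps:
    - [[-0.3,-2,-1],[0.3,3,0],220]
    - [[-0.9,-6,-3.2],[0.8,7.5,0],220]
    - [[-1.6,-11,-6],[1.3,12.5,0],220]
    - [[-2.3,-16,-8.6],[1.9,18,0],220]
    - [[-3,-21,-11.3],[2.5,23.5,0.2],220]
    - [[-3.7,-25,-13.5],[3.2,29,0.3],220]
    - [[-4.2,-28.5,-15.4],[3.8,34,0.4],220]
    - [[-4.4,-29.7,-16],[4.2,37.5,0.4],220]

```text
clock: 19.9
tcp_pos: [0.5845, 0.0822, 0.1438]
orientation: [0.256, 0.079, 0.963, -0.021]
wrist_force: [0.9, -0.8, -1.1]
finger_gap: 0.0448
grip_force: 81.8
```

```bash
python3 - <<'E'
from chg import *
im,W=chg(); go(HOLE+k*.057-MF[:,0]*.0007,MF)
E
```

```text
clock 19.9 gap 0.04484959629217383 F [ 0.9 -0.8 -1.1] x range [-18.6  19.8] z med -66.93 normal tilt about x,y deg [-0.06 -1.64] edge yaw -0.12
turn [ 0.32 -0.13  0.17] shift cm [-0.78  1.27  4.13] clock 19.95
```

Emit:
carry_out:
  steps:
    - [[0.1,0,0],[-0.2,0.4,1],220]
    - [[0.2,-0.1,0.1],[-0.5,0.9,2.2],220]
    - [[0.3,-0.1,0.2],[-0.8,1.3,3.3],220]
    - [[0.3,-0.1,0.2],[-0.8,1.3,4],220]
    - [[0.3,-0.1,0.2],[-0.8,1.3,4.1],220]
    - [[0.3,-0.1,0.2],[-0.8,1.3,4.1],220]
    - [[0.3,-0.1,0.2],[-0.8,1.3,4.1],220]
    - [[0.3,-0.1,0.2],[-0.8,1.3,4.1],220]

```text
clock: 20.95
tcp_pos: [0.616, 0.0883, 0.115]
orientation: [0.259, 0.083, 0.962, -0.023]
wrist_force: [0.7, -0.8, -1.2]
finger_gap: 0.045
grip_force: 82.2
```

```bash
python3 - <<'E'
from chg import *
im,W=chg(); go(HOLE+k*.0-MF[:,0]*.0007,MF)
e=W-HOLE; fx,fy,fh=e@X*1e3,e@Y*1e3,e@k*1e3
# hole mouth seen from wrist and side: points well below face
for n,V in (('wrist',W),('side',cloud('side')[1]),('scene',cloud('scene')[1])):
    e=V-HOLE; fx,fy,fh=e@X*1e3,e@Y*1e3,e@k*1e3
    m=(abs(fx)<25)&(abs(fy)<28)&(fh<-4)&(fh>-25); print(n,m.sum(), [np.percentile(q[m],[1,50,99]).round(1) for q in (fx,fy,fh)] if m.sum()>5 else '')
    q=(abs(fx)<45)&(abs(fy)<60)&(fh>50)&(fh<72); print('  plug region',q.sum(),[np.percentile(v[q],[1,99]).round(1) for v in (fx,fy,fh)] if q.sum()>5 else '')
cv2.imwrite('pics/w7.png',im[:,:,::-1])
E
```

```text
clock 20.95 gap 0.04500129240091109 F [ 0.7 -0.8 -1.2] x range [-18.6  19.9] z med -66.93 normal tilt about x,y deg [ 0.02 -1.61] edge yaw -0.29
turn [-0.22  0.08 -0.25] shift cm [0.32 0.49 5.83] clock 21.0
wrist 1405 [array([-10.4,   3.4,  13.8]), array([-17.7,   0.7,  18.9]), array([-21.2, -19.5,  -4.7])]
  plug region 0 
side 152 [array([-10.4,   5.2,  15.9]), array([-21.1, -13.4,   5.6]), array([-22.6, -18.3,  -4.6])]
  plug region 35 [array([-6.8, 16.7]), array([ 5.3, 14.5]), array([63.6, 71.9])]
scene 38 [array([-16. , -12.8,   2.3]), array([-21.3,  -7.8,   9.7]), array([-13.6,  -7.4,  -4.1])]
  plug region 44 [array([-3. , 21.4]), array([-22.2,  11.6]), array([63.8, 71.8])]
```

View pics/w7.png

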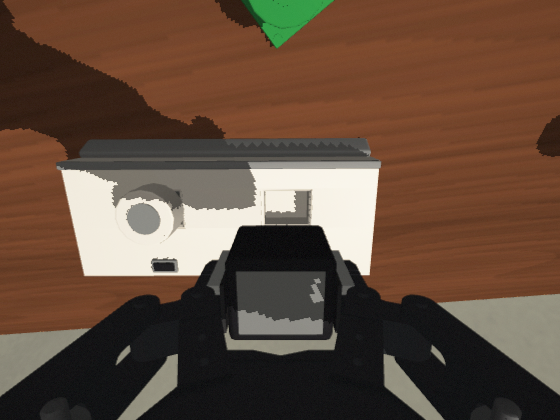

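The wrist view shows the charger held square, with the open socket's mouth around (288,206) and its far part hidden by the block. Measured against my estimate the hole is within 0.6 mm, so I align laterally and advance to just short of the mouth.

Emit:
carry_out:
  steps:
    - [[-0.2,0.1,-0.2],[0.2,0.3,0.3],220]
    - [[-0.2,0.1,-0.2],[0.4,0.5,1],220]
    - [[-0.2,0.1,-0.2],[0.4,0.5,2.2],220]
    - [[-0.2,0.1,-0.2],[0.4,0.5,3.5],220]
    - [[-0.2,0.1,-0.2],[0.4,0.5,4.6],220]
    - [[-0.2,0.1,-0.2],[0.4,0.5,5.4],220]
    - [[-0.2,0.1,-0.2],[0.4,0.5,5.7],220]
    - [[-0.2,0.1,-0.2],[0.4,0.5,5.8],220]

```text
clock: 22.1
tcp_pos: [0.642, 0.0887, 0.0622]
orientation: [0.257, 0.08, 0.963, -0.022]
wrist_force: [-1.0, -0.1, -1.0]
finger_gap: 0.0452
grip_force: 82.2
```

```bash
python3 - <<'E'
from chg import *
im,W=chg(); s=env.get_state(); T=HOLE-.0001*X+.0004*Y-MF[:,0]*.0003; go(T-.023*k,MF)
im2,V=cloud('side'); e=V-HOLE; fx,fy,fh=e@X*1e3,e@Y*1e3,e@k*1e3
cv2.imwrite('pics/w8.png',np.hstack([cv2.resize(im[120:380,130:430],(400,347)),cv2.resize(im2[190:280,190:294],(400,347),interpolation=cv2.INTER_CUBIC)])[:,:,::-1])
E
```

```text
clock 22.1 gap 0.04515768034236035 F [-1.  -0.1 -1. ] x range [-18.7  19.9] z med -66.93 normal tilt about x,y deg [-0.1 -1.6] edge yaw 0.02
turn [-0.03 -0.04 -0.05] shift cm [-0.05  0.04  2.29] clock 22.15
```

View pics/w8.png

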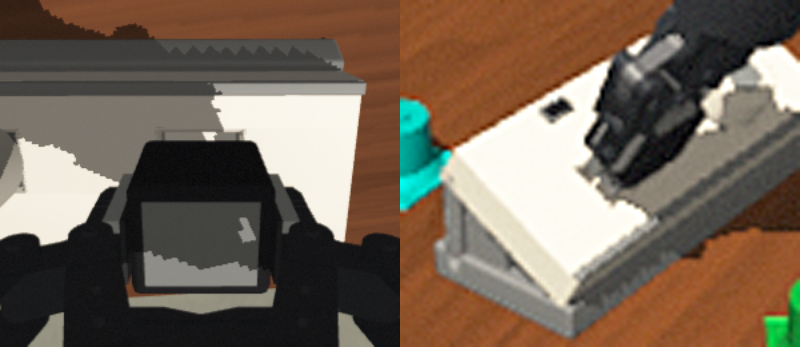

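The plug is just above the mouth and the hole's edges (159 to 243) are centred under the block. I ease it in.

Emit:
carry_out:
  steps:
    - [[0,0,0],[-0.05,0.04,0.15],220]
    - [[0,0,0],[-0.05,0.04,0.3],220]
    - [[0,0,0],[-0.05,0.04,0.45],220]
    - [[0,0,0],[-0.05,0.04,0.6],220]
    - [[0,0,0],[-0.05,0.04,0.75],220]
    - [[0,0,0],[-0.05,0.04,0.9],220]
    - [[0,0,0],[-0.05,0.04,1.05],220]
    - [[0,0,0],[-0.05,0.04,1.2],220]

```text
clock: 23.2
tcp_pos: [0.6483, 0.0881, 0.052]
orientation: [0.257, 0.08, 0.963, -0.022]
wrist_force: [-0.2, 0.0, -1.5]
finger_gap: 0.0451
grip_force: 82.2
```

```bash
python3 - <<'E'
from chg import *
chg(); s=env.get_state(); T=HOLE-.0001*X+.0004*Y-MF[:,0]*.0003; go(T-.023*k,MF); print('F tool',rot(s['orientation']).inv().apply(s['wrist_force']),s['ft_torque'])
E
```

```text
clock 23.2 gap 0.045145993590438145 F [-0.2  0.  -1.5] x range [-18.7  19.9] z med -66.96 normal tilt about x,y deg [-0.06 -1.61] edge yaw -0.14
turn [-0.03 -0.06 -0.05] shift cm [-0.03  0.    1.07] clock 23.25
F tool [0.41303461 0.21347269 0.9014107 ] [ 0.14334729  0.55565626 -0.05152562]
```

It has gone in 7 mm with no side force. I continue fully home.

Emit:
carry_out:
  steps:
    - [[0,0,0],[-0.03,0,0.2],220]
    - [[0,0,0],[-0.03,0,0.4],220]
    - [[0,0,0],[-0.03,0,0.6],220]
    - [[0,0,0],[-0.03,0,0.8],220]
    - [[0,0,0],[-0.03,0,0.95],220]
    - [[0,0,0],[-0.03,0,1.05],220]
    - [[0,0,0],[-0.03,0,1.15],220]
    - [[0,0,0],[-0.03,0,1.2],220]

```text
clock: 24.25
tcp_pos: [0.6537, 0.0872, 0.0433]
orientation: [0.258, 0.08, 0.963, -0.022]
wrist_force: [-17.7, -0.3, 20.0]
finger_gap: 0.0448
grip_force: 85.3
```

```bash
python3 - <<'E'
from chg import *
im,W=chg(); s=env.get_state(); T=HOLE-.0001*X+.0004*Y-MF[:,0]*.0003; go(T-.023*k,MF); print('F tool',rot(s['orientation']).inv().apply(s['wrist_force']),s['ft_torque'])
e=W-HOLE; fx,fy,fh=e@X*1e3,e@Y*1e3,e@k*1e3
m=(abs(fx)<12)&(abs(fy)<15)&(fh>35)&(fh<66); print('top h',np.percentile(fh[m],[5,50,95]))
E
```

```text
clock 24.25 gap 0.04484090113352414 F [-17.7  -0.3  20. ] x range [-18.6  19.9] z med -67.0 normal tilt about x,y deg [-0.18 -1.66] edge yaw -0.06
turn [-0.04 -0.03 -0.02] shift cm [ 0.01 -0.    0.05] clock 24.3
F tool [  4.94887517  -2.63411376 -19.59818545] [ 0.00184015  1.34320231 -0.15959901]
top h [43.87304834 44.78713699 45.65691037]
```

It has seated: 20 N axial force and the top 44.8 mm above the face, against 44 expected plus the usual 0.6 mm bias. I release and back off along the normal.

Emit:
carry_out:
  steps:
    - [[0,0,0],[0,0,0],0]
    - [[0,0,0],[0,0,0],0]
    - [[0,0,0],[0,0,0],0]
    - [[0,0,0],[0,0,0],0]
    - [[0,0,0],[0,0,-1.5],0]
    - [[0,0,0],[0,0,-5],0]
    - [[0,0,0],[0,0,-10],0]
    - [[0,0,0],[0,0,-15],0]

```text
clock: 25.3
tcp_pos: [0.5793, 0.0996, 0.1737]
orientation: [0.258, 0.08, 0.963, -0.022]
wrist_force: [0.5, 0.8, -0.5]
finger_gap: 0.0855
grip_force: 0.0
```

```bash
python3 - <<'E'
from h import *
s=env.get_state(); print(s['finger_gap'])
im,W=cloud('wrist'); im2,V=cloud('side'); 
for n,Q in (('wrist',W),('side',V)):
    e=Q-HOLE; fx,fy,fh=e@X*1e3,e@Y*1e3,e@k*1e3
    m=(abs(fx)<30)&(abs(fy)<32)&(fh>38)&(fh<52); P=np.c_[fx,fy,fh].reshape(-1,3)[m.ravel()]
    nn=np.linalg.svd(P-P.mean(0),full_matrices=False)[2][2]; print(n,'top h',np.percentile(P[:,2],[5,50,95]),'tilt',np.degrees(np.arccos(abs(nn[2]))),cv2.minAreaRect(P[:,:2].astype(np.float32)))
    m=(abs(fx)<30)&(abs(fy+105)<32)&(fh>22)&(fh<30); print('timer',np.median(fh[m]),cv2.minEnclosingCircle(np.c_[fx[m],fy[m]].astype(np.float32)))
    e=Q-np.array([.4468,.2853,.002]); m=(abs(e[...,0])<.03)&(abs(e[...,1])<.03)&(e[...,2]>.036)&(e[...,2]<.048); 
    if m.sum()>20: print('speaker top',m.sum(),np.median(e[m],0))
cv2.imwrite('pics/end.png',np.hstack([cv2.resize(im,(400,300)),cv2.resize(im2[130:400,100:460],(400,300))])[:,:,::-1])
E
```

```text
0.08548806661328721Traceback (most recent call last):
  File "<stdin>", line 7, in <module>
    u, s, vh = gufunc(a, signature=signature)
               ~~~~~~^^^^^^^^^^^^^^^^^^^^^^^^
    raise LinAlgError("SVD did not converge")
numpy.linalg.LinAlgError: SVD did not converge
```

My ten pictures are used up, so I check numerically.

```bash
python3 - <<'E'
from h import *
s=env.get_state(); R0=rot(s['orientation']); print(s['qvel'].round(2),s['tcp_pos'])
for n in ('wrist','side','scene'):
    im,Q=cloud(n); g=im.astype(int).sum(2)/3
    e=Q-HOLE; fx,fy,fh=e@X*1e3,e@Y*1e3,e@k*1e3
    for a in (0,1):
        m=(abs(fx)<28)&(abs(fy)<30)
        hh,_=np.histogram(fh[m],bins=np.arange(-25,130,5)); 
    print(n,m.sum(),'hist from -25 by 5',hh)
    m&=(fh>3)&(fh<70)
    if m.sum(): print([np.percentile(q[m],[1,50,99]).round(1) for q in (fx,fy,fh)], 'grey',np.median(g[m]))
    i=np.c_[((abs(fx)<6)&(abs(fy)<6)).nonzero()]; print('at hole',len(i),i.mean(0) if len(i) else '',np.median(fh[(abs(fx)<6)&(abs(fy)<6)]) if len(i) else '')
E
```

```text
[-0.01  0.07 -0.04 -0.08  0.   -0.01] [0.58184465 0.10048268 0.17918266]
wrist 20922 hist from -25 by 5 [   0    0    0    0  278  510   39   43   43   46   42   56   49 1576
  508    0    0    0    0    0    0    0    0    0    0    0    0    0
    0    0]
[array([-20.1,  -4.5,  18.8]), array([-21. ,   1.4,  23.7]), array([ 6. , 44.3, 46.2])] grey 137.33333333333334
at hole 668 [327.82035928 272.8742515 ] 238.5747847178675
side 3915 hist from -25 by 5 [  0   0   0   0  84 106  37  36  36  38  36  40  32 239  76   0   0   0
   0   0   0   0   0   0   0   0   0   0   0   0]
[array([-18.5,  -1.9,  20.6]), array([-21.5,  15.7,  25. ]), array([ 4.2, 41.6, 46.6])] grey 54.333333333333336
at hole 26 [220.19230769 256.03846154] 44.48084917407867
scene 1325 hist from -25 by 5 [ 0  0  0  0 12 74 37 39 34 38 39 40 38 83 35  0  0  0  0  0  0  0  0  0
  0  0  0  0  0  0]
[array([-14.3,  20.2,  25.5]), array([-22.6,   6.2,  23.2]), array([ 3.7, 29.3, 46.2])] grey 45.333333333333336
at hole 8 [214.875 304.875] 45.03697818664298
```

```bash
python3 - <<'E'
from h import *
for n,pts in (('scene',dict(timer=(271,207),spool=(166,190),jar=(402,283),battery=(313,188),green=(330,211),turq=(259,283))),('side',dict(timer=(278,213),spool=(310,172),jar=(160,333),battery=(340,260)))):
    a=np.load(n+'.npz'); im,W=cloud(n)
    for k_,(u,v) in pts.items():
        s=np.s_[v-12:v+13,u-12:u+13]; print(n,k_,'img diff',np.median(abs(im[s].astype(int)-a['im'][s])),'depth chg mm',(np.nanmedian(np.linalg.norm(W[s]-a['W'][s],axis=-1))*1e3).round(1))
    e=W-np.array([.4468,.2853,.002]); m=np.nan_to_num((abs(e[...,0])<.04)&(abs(e[...,1])<.04)&(e[...,2]>.036)&(e[...,2]<.048)); P=e[m]
    nn=np.linalg.svd(P-P.mean(0),full_matrices=False)[2][2]; print('speaker',len(P),P.mean(0).round(4),'tilt',np.degrees(np.arccos(abs(nn[2]))))
    e=W-HOLE; P=(e@np.c_[X,Y,k]*1e3).reshape(-1,3); P=P[(abs(P[:,0])<17)&(abs(P[:,1])<20)&(P[:,2]>40)&(P[:,2]<49)]
    nn=np.linalg.svd(P-P.mean(0),full_matrices=False)[2][2]; print('charger',len(P),P[:,2].mean(),'tilt',np.degrees(np.arccos(abs(nn[2]))))
E
```

```text
scene timer img diff 1.0 depth chg mm 2.1
scene spool img diff 1.0 depth chg mm 2.6
scene jar img diff 1.0 depth chg mm 2.0
scene battery img diff 1.0 depth chg mm 2.6
scene green img diff 1.0 depth chg mm 2.4
scene turq img diff 1.0 depth chg mm 1.8
speaker 163 [ 0.0045 -0.001   0.043 ] tilt 4.498251012713753
charger 64 44.855000877987955 tilt 1.3689168438250212
side timer img diff 2.0 depth chg mm 1.6
side spool img diff 5.0 depth chg mm 3.7
side jar img diff 4.0 depth chg mm 1.3
side battery img diff 4.0 depth chg mm 1.5
speaker 448 [-0.0005  0.0034  0.0425] tilt 3.331595325323807
charger 216 44.41828627631178 tilt 0.8475075279386336
```

```bash
python3 -c "
from workcell import env
print(env.hand_in())"
```

```text
the job is handed in; nothing more can be done
None
```

I handed the job in at about 26 s: the speaker is magnet up and flat on the sheet, the charger is fully home in the left socket and released, and the timer, spool, jar and battery look unmoved in the before-and-after pictures.

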